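# Release the slicer's blade cassette and slide it onto the board

### The arm

A 6-joint arm with a two-finger parallel gripper is mounted at the origin on a cart in front of the work surface, level with it; the furniture and walls round the work are solid. World frame = base frame: x ahead of the robot, y to its left, z up, the work surface at z = 0. Lengths are in m, angles in rad, forces in N, time in s.
With the tool pointing down it reaches from about 0.25 to 0.775 m from the base axis. Payload 4 kg.
Tool frame: the origin (TCP) lies at the very end of the fingers, on their centre line; the grasp point (between the pads) lies 19 mm behind it (robot.grip_point_offset is the distance from the TCP to the grasp point, in m); z points along the fingers, x is the direction in which the jaws open and shut, and the axes are right-handed (so a half turn about z gives the same grasp; the last joint's range is limited). The gripper opens to 94 mm and grips with 3 to 60 N. Pads are 16 mm wide; open, the fingers measure 119 mm over their backs; the gripper's body (75 mm by 177 mm) begins 78 mm behind the grasp point.
Start: joints at [1.173, 0.087, 1.371, -0, 1.684, -0.103], TCP at [0.16, 0.526, 0.206] pointing down, gripper open.
Joint ranges: [-3.1, 3.1], [-0.76, 2.03], [0.27, 2.55], [-1.08, 4.22], [0.17, 2.65], [-2.57, 2.57]. Speed limits (rad/s): [2.79, 2.79, 3.14, 3.14, 3.14, 3.14].

### API

Orientations are given as [roll, pitch, yaw] about the fixed x, y, z axes, in that order (R = Rz(yaw) Ry(pitch) Rx(roll)).
In Python, from bench import robot gives the robot as it stands.
- The arm moves only by the shell command python3 -m inch 'ROWS'. ROWS is text: rows parted by semicolons, each of 5 numbers parted by spaces: the shift along the tool's x, y, z in cm, then the turn about the tool's z in rad, then the closure, from 0 (fully open) to 1 (shut). In form: tx ty tz spin claw; .... A call has 1 to 20 rows; each row is the pose to reach, as a shift and turn from the pose measured when the call began, along the tool's axes at that moment; what a row does not reach only later rows make up. A row lasts 1/12 s, in which the tool goes at most 41.7 mm and 7.16 degrees, less where a joint would pass 70% of its speed; a pose out of reach is approached as far as the arm can. A call with a gripper value outside its range is refused whole. The fingers move at their own pace and stop on an object; the grip force is fixed at half the most. Time passes only in rows, so rows that repeat a pose let the fingers close. It gives the time, the measured TCP pose, the force and the opening at its end, in the units of the state.
- robot.get_obs(): the state, without advancing time (a new reading comes with each control period).
- robot.snapshot(name): name is "side" or "top"; returns (picture, depth): 384x512x3 uint8, blue, green, red; 384x512 float32, m along the optical axis (not along the pixel's ray), 0 where there is no reading.
- robot.camera_info(name): a dict with "K" (3x3 intrinsics, pixels), "extrinsics" (4x4, takes a point from world to camera coordinates). Camera axes: x right, y down, z forward; pixel columns grow to the right and rows downward; lengths in m; the calibration is good to about 2 mm. A picture is of the moment at which its call begins. camera_info takes no time and is no camera call.
- robot.close_job(): hands the job in, once; it reports no verdict.
The state is a dict: "time": time; "joint_positions": joint angles; "qvel": joint speeds; "joint_torque": joint torques, N m; "tool_pos": TCP position; "ee_rot": TCP orientation; "wrist_force": force on the tool from outside, world axes, zero at the start; "wrist_torque": the same for the moment, N m; "width": finger opening in m.
Only numpy, scipy, OpenCV 4.12 (cv2) and the standard library are available. Lean on these libraries where they do the work, as an engineer would, in place of code of your own. Each camera call takes 0.05 s, during which the arm holds its last target.

### The job

Free the vegetable slicer's blade cassette for washing: pull the black T-handle plunger straight up against its spring, turn it a quarter turn either way and let go so that it stays up by itself. Then, with the plunger still up, slide the cassette out of its rails by its white push block until the whole of it lies flat on the chopping board, clear of the stand. Do not disturb the lemon, garlic or tin standing close by.

Things in the scene. Friction and masses are not known exactly. Their poses are not given: they have to be found in the camera images.
- stand: White slicer stand, fixed, 128 mm wide (its x), from y = -92 to +53 mm along its y; origin on the worktop, on its centre line. Channel floor 24 mm high, closed at the rear: the cassette leaves only along +y, to the board. Rail tops 48.5 mm high; their lips overhang the cassette's edges by 7 mm, 76 mm open between. A bridge (y -85 to -45 mm, top 60 mm high) carries the plunger at y = -65 mm.
- plunger (a joint): Lift of the plunger in m: 0 down, its pin 10 mm deep in the cassette; at most 0.020. A spring pulls it down, about 4 N at 0, 9 N at the top. Lifted over 0.0135 its cross bar leaves the notch of its collar (29 x 32 mm, top 74 mm high) and it can be turned; let go when turned, it rests on the collar at about 0.0135, the pin 3 mm clear of the cassette.
- handle (a joint): Turn of the T-handle in rad, counter-clockwise from above; 0 at the start (bar along the stand's y axis), stops at -1.65 and +1.65. It cannot turn while the plunger is down. It counts as turned beyond 0.9 either way.
- grip (a point): Centre of the black T-handle's bar, which is level, 66 mm long, 14 mm thick and 24 mm high, 98 mm above the worktop while down (underside 86 mm, 12 mm above the collar). It rises and turns with the plunger; this frame's y axis runs along the bar.
- cassette_mid (a point): Centre of the steel cassette plate, 90 mm wide (its x), 170 long (its y), 16 thick, 0.3 to 0.6 kg, loose in the rails, 1.5 mm play each side. At the start its axes are the stand's and it lies at the stand's x = y = 0, 32 mm above the worktop. It is out of the rails after 138 mm of travel along +y; on the board it is 30 mm high.
- push_face (a point): Centre of the upright back face of the white push block on the cassette: 60 mm wide, from the plate's top (40 mm above the worktop at the start) to 74 mm high; this point is 60 mm high and 5 mm to +y of the plate's centre. The face looks to -y: push it to +y. 50 mm of plate is free for the fingers between it and the bridge. The block's front slopes.
- board: Wooden chopping board 220 mm (its x) by 340 mm (its y) by 22 mm thick, loose, about 1 kg, lying with a short side 4 to 10 mm beyond the exit end of the stand. Origin at the centre of its underside.
- lemon_mid (a point): Lemon beside the stand, 78 x 55 x 56 mm; point 30 mm above its underside.
- garlic_mid (a point): Garlic bulb beside the stand, 60 x 57 x 58 mm; point 30 mm above its underside.
- tin_mid (a point): Round food tin beside the board, 76 mm across, 58 mm high; point 30 mm above its underside.

How it is judged:
On the way:
1. the plunger stands latched up by itself, its handle turned and let go, the cassette still in its place in the rails (value of joint plunger above 0.011 m and contact force between the fingers and plunger below 0.1 N and (value of joint handle above 0.9 rad or value of joint handle below -0.9 rad) and y of cassette_mid in the frame of stand below 0.02 m), for 0.3 s.
At the end, for the whole second after the job is handed in: The cassette lies flat (within 3 degrees), at rest, on the chopping board: its centre at least 138 mm along the stand's +y from the stand's origin (out of the rails), not hanging over the board's far end or sides; the plunger is still latched up (lift over 11 mm, handle turned over 0.9 rad) (y of cassette_mid in the frame of stand above 0.138 m and y of cassette_mid in the frame of board below 0.087 m and x of cassette_mid in the frame of board between -0.068 and 0.068 m and height (world z) of cassette_mid between 0.027 and 0.034 m and angle between cassette_mid's own z axis and vertical below 0.05 rad and linear speed of cassette below 0.02 m/s and value of joint plunger above 0.011 m and (value of joint handle above 0.9 rad or value of joint handle below -0.9 rad)); the robot touches nothing.
It fails at once if the lemon, garlic or tin is shoved more than 30 mm (distance of any of lemon_mid, garlic_mid, tin_mid from where it was at the start of the episode above 0.03 m).
It also fails if it takes over 51 s, if anything falls off the work surface, if the arm or the gripper's body presses on something with over 40 N, if the wrist force passes 120 N, or if a joint passes its speed limit or range.

## Working session

There is one attempt and no reset: what is moved stays moved. The work goes in short steps, Python scripts to look and compute and a shell command to move; the robot and the scene stay as the last step left them, time stands still between calls to the robot, and variables do not carry over. Pictures are saved under pics/ and viewed, and the job is handed in when it is done.

```bash
ls; mkdir -p pics; python3 - <<'E'
from bench import robot
import cv2,numpy as np
np.set_printoptions(precision=4,suppress=True)
for n in ("side","top"):
    p,d=robot.snapshot(n); cv2.imwrite(f"pics/{n}0.png",p); np.save(f"pics/{n}0.npy",d)
    c=robot.camera_info(n); print(n,c["K"],c["extrinsics"])
print(robot.get_obs())
E
```

```text
pics
side [[365.0578   0.     255.5438]
 [  0.     365.0578 192.5914]
 [  0.       0.       1.    ]] [[-0.8772 -0.4798 -0.0196  0.5205]
 [-0.3056  0.5892 -0.748   0.2139]
 [ 0.3704 -0.6501 -0.6634  0.6911]
 [ 0.      0.      0.      1.    ]]
top [[434.997    0.     247.1365]
 [  0.     434.997  197.6322]
 [  0.       0.       1.    ]] [[ 0.0057 -0.9997 -0.0241  0.0164]
 [-0.9982 -0.0043 -0.0598  0.5782]
 [ 0.0597  0.0244 -0.9979  1.0197]
 [ 0.      0.      0.      1.    ]]
{'time': 0.1, 'joint_positions': array([ 1.1729,  0.0879,  1.3721, -0.    ,  1.6836, -0.1031]), 'qvel': array([ 0.0006, -0.001 , -0.0026,  0.0018, -0.0026,  0.0005]), 'joint_torque': array([  0.0018, -34.1251, -30.3302,   0.072 ,   0.0305,  -0.0001]), 'tool_pos': array([0.1596, 0.5258, 0.2044]), 'ee_rot': array([-3.1414,  0.002 ,  1.276 ]), 'wrist_force': array([-1.1964,  0.3228, -0.6869]), 'wrist_torque': array([-0.0135,  0.0373,  0.0176]), 'width': 0.09395362855017808}
```

View pics/side0.png

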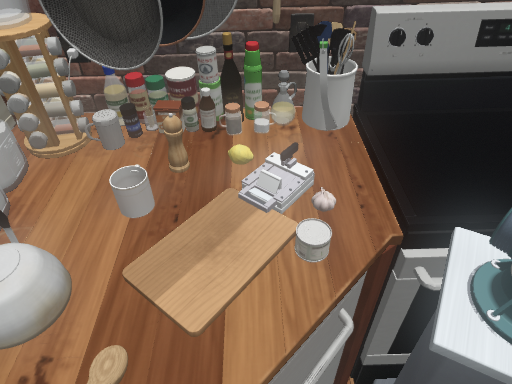

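View pics/top0.png

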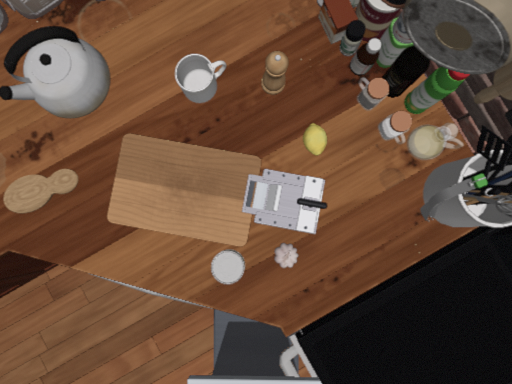

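Top view: stand at about (285,200), T-handle at (312,204), board at (185,188), lemon (316,139), garlic (286,256), tin (228,267). Now I'll enlarge both views.

```bash
python3 - <<'E'
import cv2
t=cv2.imread("pics/top0.png")[130:290,210:340]; cv2.imwrite("pics/top0c.png",cv2.resize(t,None,fx=3.7*1,fy=3.7,interpolation=cv2.INTER_CUBIC))
t=cv2.imread("pics/side0.png")[135:265,220:350]; cv2.imwrite("pics/side0c.png",cv2.resize(t,None,fx=4.5,fy=4.5,interpolation=cv2.INTER_CUBIC))
E
```

```text
(no output)
```

View pics/top0c.png

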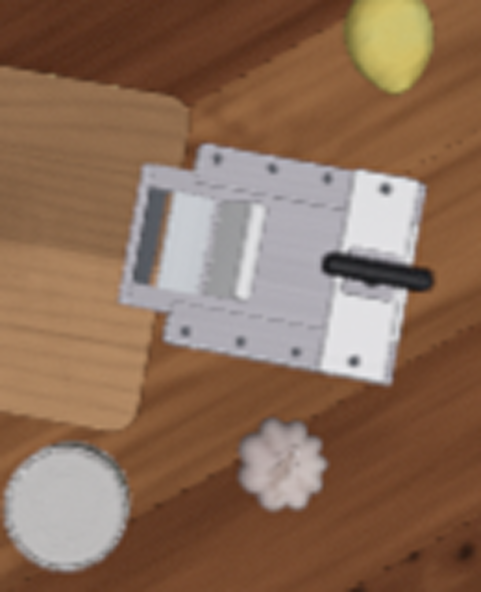

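View pics/side0c.png

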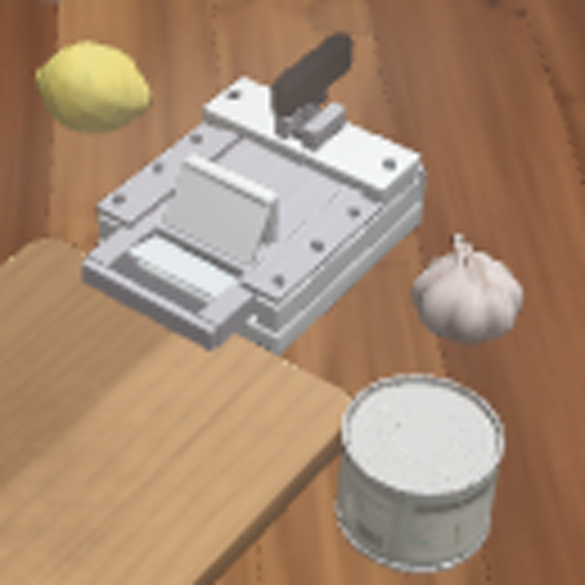

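```bash
cat > h.py <<'E'
from bench import robot
import numpy as np, cv2
np.set_printoptions(precision=4,suppress=True)
def cam(n):
    c=robot.camera_info(n); return np.array(c["K"]),np.array(c["extrinsics"])
def ray(n,uv):
    K,E=cam(n); R,t=E[:3,:3],E[:3,3]
    d=R.T@np.linalg.inv(K)@np.array([uv[0],uv[1],1.]); return -R.T@t,d
def onz(n,uv,z):
    o,d=ray(n,uv); return o+d*(z-o[2])/d[2]
def dep(n,uv,D):
    o,d=ray(n,uv); return o+d*D[int(round(uv[1])),int(round(uv[0]))]
def tri(a,b):
    (o1,d1),(o2,d2)=ray("top",a),ray("side",b)
    s=np.linalg.lstsq(np.c_[d1,-d2],o2-o1,rcond=None)[0]
    p,q=o1+s[0]*d1,o2+s[1]*d2; return (p+q)/2,np.linalg.norm(p-q)
def proj(n,P):
    K,E=cam(n); q=K@(E[:3,:3]@np.asarray(P)+E[:3,3]); return q[:2]/q[2]
tc=lambda u,v:(u/3.7+210-.4,v/3.7+130-.4)
sc=lambda u,v:(u/4.5+220-.4,v/4.5+135-.4)
E
python3 - <<'E'
from h import *
Dt,Ds=np.load("pics/top0.npy"),np.load("pics/side0.npy")
print("bar ends tri",tri(tc(327,264),sc(277,83)),tri(tc(431,279),sc(342,37)))
print("rail front", tri(tc(200,147),sc(98,212)),tri(tc(165,343),sc(272,303)))
print("bridge c", tri(tc(355,168),sc(207,108)),tri(tc(392,384),sc(420,157)),tri(tc(320,368),sc(383,192)),tri(tc(425,182),sc(243,78)))
print("block top back edge", tri(tc(266,206),sc(190,158)),tri(tc(249,299),sc(276,190)))
print("cass front",tri(tc(143,167),sc(83,263)),tri(tc(121,302),sc(210,338)))
print("board corners", tri(tc(188,100),sc(50,238)),tri(tc(132,430),sc(352,395)))
for nm,p,z in [("lemon",(390,40),.03),("garlic",(282,464),.03),("tin",(67,508),.058)]:
    print(nm,onz("top",tc(*p),z),dep("top",tc(*p),Dt))
for n,f,p in [("top",tc,(370,271)),("top",tc,(340,266)),("top",tc,(420,277)),("top",tc,(300,260)),("top",tc,(375,190))]: print(dep(n,f(*p),Dt))
E
```

```text
bar ends tri (array([ 0.5678, -0.0922,  0.11  ]), np.float64(0.0043359073310882314)) (array([ 0.5583, -0.1539,  0.1057]), np.float64(0.0015921972517468424))
rail front (array([ 0.643 , -0.0193,  0.0444]), np.float64(0.0006174442489244213)) (array([0.5221, 0.0032, 0.0459]), np.float64(0.005901421796006625))
bridge c (array([ 0.6269, -0.1158,  0.0583]), np.float64(0.002801732112286653)) (array([ 0.4975, -0.1371,  0.0533]), np.float64(0.005559697067323676)) (array([ 0.5047, -0.0935,  0.0567]), np.float64(0.00037643483583059406)) (array([ 0.6213, -0.1582,  0.0545]), np.float64(0.00298446094949602))
block top back edge (array([ 0.6047, -0.059 ,  0.0684]), np.float64(0.0028527916696335183)) (array([ 0.5474, -0.0486,  0.0746]), np.float64(0.00254165551976512))
cass front (array([0.631 , 0.0168, 0.0399]), np.float64(0.0013505058246243572)) (array([0.5462, 0.0306, 0.0334]), np.float64(0.0021927728784075624))
board corners (array([ 0.6749, -0.0128,  0.0179]), np.float64(0.0038237478278884173)) (array([0.4666, 0.024 , 0.0232]), np.float64(0.005561975504555664))
lemon [ 0.7136 -0.1408  0.03  ] [ 0.7093 -0.1379  0.0522]
garlic [ 0.4437 -0.072   0.03  ] [ 0.4452 -0.0706  0.0509]
tin [0.4178 0.0616 0.058 ] [0.4177 0.0617 0.0561]
[ 0.5619 -0.1183  0.108 ]
[ 0.5647 -0.1007  0.1091]
[ 0.5584 -0.147   0.1116]
[ 0.5719 -0.0825  0.0415]
[ 0.6142 -0.1271  0.0613]
```

```bash
cat > fit.py <<'E'
from h import *
from scipy.optimize import least_squares
P=[((0,-.032,.11),(327,264),(277,83)),((0,-.098,.11),(431,279),(342,37)),
((.064,.053,.0485),(200,147),(98,212)),((-.064,.053,.0485),(165,343),(272,303)),
((.064,-.045,.06),(355,168),(207,108)),((-.064,-.085,.06),(392,384),(420,157)),((-.064,-.045,.06),(320,368),(383,192)),((.064,-.085,.06),(425,182),(243,78)),
((.03,.005,.074),(266,206),(190,158)),((-.03,.005,.074),(249,299),(276,190)),
((.045,.085,.04),(143,167),(83,263)),((-.045,.085,.04),(121,302),(210,338))]
def W(p,q):
    c,s=np.cos(p[2]),np.sin(p[2]); return [p[0]+c*q[0]-s*q[1],p[1]+s*q[0]+c*q[1],q[2]]
def res(p):
    r=[]
    for q,a,b in P:
        r+=list(proj("top",W(p,q))-tc(*a))+list(proj("side",W(p,q))-sc(*b))
    return np.array(r)
f=least_squares(res,[.574,-.055,-.17],loss="soft_l1")
if __name__=="__main__":
    print(f.x,np.degrees(f.x[2])); print(res(f.x).reshape(-1,4).round(1))
    print("pl",W(f.x,(0,-.065,.098)),"face",W(f.x,(0,.005,.06)))
E
python3 fit.py
```

```text
[ 0.5735 -0.0592 -0.1768] -10.13247067496311
[[-1.1 -0.9  0.6  0.3]
 [ 1.   0.5  1.4 -1.5]
 [-0.5 -1.6 -1.1 -1.4]
 [-1.  -0.2  2.  -0.2]
 [-0.1 -0.3 -1.3 -0.5]
 [-2.5 -0.2  1.2 -0.7]
 [-0.5  0.9  0.8 -0.5]
 [-1.7 -0.9 -0.2 -0.9]
 [ 0.1 -0.4  0.9 -1.8]
 [-0.   0.6  1.6  0.4]
 [-0.  -1.  -0.3 -0.3]
 [-1.1  0.4  0.9 -1.2]]
pl [np.float64(0.5620790035020166), np.float64(-0.12321523747002487), 0.098] face [np.float64(0.5743937280030037), np.float64(-0.05430698280873783), 0.06]
```

```bash
python3 -m inch '-1 1 -1 0.03 0; -3 3.4 -2 0.1 0; -5 5.7 -3 0.2 0; -7.5 8.6 -4 0.3 0; -10 11.5 -4 0.4 0; -12.5 14.3 -4 0.5 0; -15 17.2 -4 0.6 0; -17.5 20 -4 0.7 0; -20 22.9 -4 0.8 0; -22.5 25.8 -4 0.9 0; -25 28.7 -4 1.0 0; -28 32 -4 1.1 0; -31 35.4 -4 1.2 0; -34 38.8 -4 1.3 0; -37 42.2 -4 1.4 0; -40 45.6 -4 1.453 0; -43 49 -4 1.453 0; -46 52.4 -4 1.453 0; -48.5 55.2 -4 1.453 0; -50.4 57.3 -4 1.453 0'; python3 - <<'E'
from fit import *
o=robot.get_obs(); print(o["tool_pos"],o["ee_rot"],o["time"],o["wrist_force"])
for n in ("side","top"):
    p,d=robot.snapshot(n); cv2.imwrite(f"pics/{n}1.png",p)
E
```

```text
time: 1.77
tool_pos: [0.5574, -0.1191, 0.2459]
ee_rot: [3.139, 0.0, -0.179]
wrist_force: [-0.0, -0.2, -0.3]
width: 0.0942
[ 0.5574 -0.1191  0.2459] [ 3.1394  0.0003 -0.1793] 1.7667 [-0.0469 -0.2431 -0.2771]
```

View pics/side1.png

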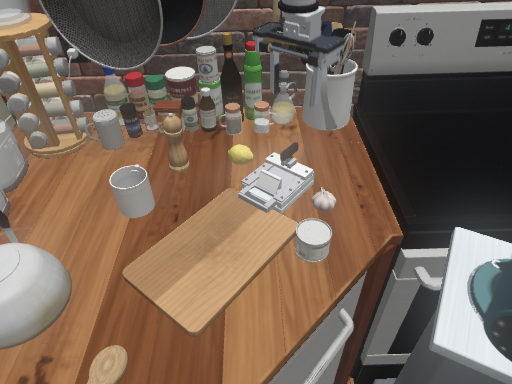

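The gripper is over the stand, top centre of the side view. I'll lower it to just above the bar and check alignment.

```bash
python3 -m inch '0.3 0.2 1 0 0; 0.5 0.3 3 0 0; 0.5 0.3 5 0 0; 0.5 0.3 7 0 0; 0.5 0.3 9 0 0; 0.5 0.3 10.5 0 0; 0.5 0.3 11.5 0 0; 0.5 0.3 11.5 0 0; 0.5 0.3 11.5 0 0'; python3 - <<'E'
from fit import *
for n,(a,b,c,d),f in (("side",(100,230,220,350),4.5),("top",(130,270,220,360),4.2)):
    p,_=robot.snapshot(n); cv2.imwrite(f"pics/{n}2.png",cv2.resize(p[a:b,c:d],None,fx=f,fy=f,interpolation=cv2.INTER_CUBIC))
E
```

```text
time: 2.62
tool_pos: [0.5616, -0.1258, 0.1282]
ee_rot: [3.138, 0.004, -0.185]
wrist_force: [0.4, -0.3, 0.2]
width: 0.0938
```

View pics/side2.png

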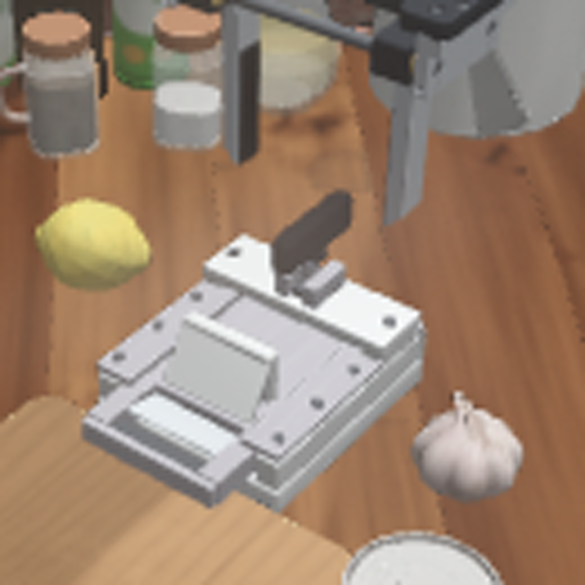

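View pics/top2.png

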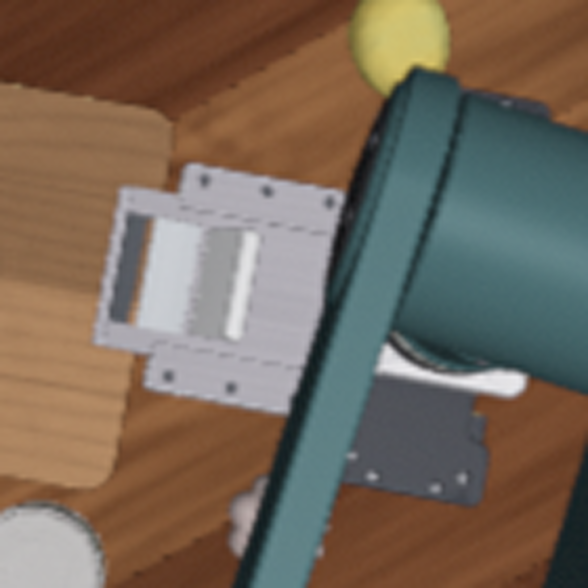

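Fingers straddle the bar: tips at crop (245,160) and (400,220), bar at (310,240). Lowering and closing.

```bash
python3 -m inch '0 -0.2 1.2 -0.008 0; 0 -0.25 2.4 -0.008 0; 0 -0.25 3.6 -0.008 0; 0 -0.25 4.4 -0.008 0; 0 -0.25 4.7 -0.008 0; 0 -0.25 4.7 -0.008 0.3; 0 -0.25 4.7 -0.008 0.6; 0 -0.25 4.7 -0.008 0.8; 0 -0.25 4.7 -0.008 1; 0 -0.25 4.7 -0.008 1; 0 -0.25 4.7 -0.008 1; 0 -0.25 4.7 -0.008 1'; python3 - <<'E'
from fit import *
for n,(a,b,c,d),f in (("side",(100,230,220,350),4.5),):
    p,_=robot.snapshot(n); cv2.imwrite(f"pics/{n}3.png",cv2.resize(p[a:b,c:d],None,fx=f,fy=f,interpolation=cv2.INTER_CUBIC))
E
```

```text
time: 3.72
tool_pos: [0.5633, -0.1242, 0.0831]
ee_rot: [3.137, 0.0, -0.177]
wrist_force: [0.2, -1.1, -0.5]
width: 0.0504
```

View pics/side3.png

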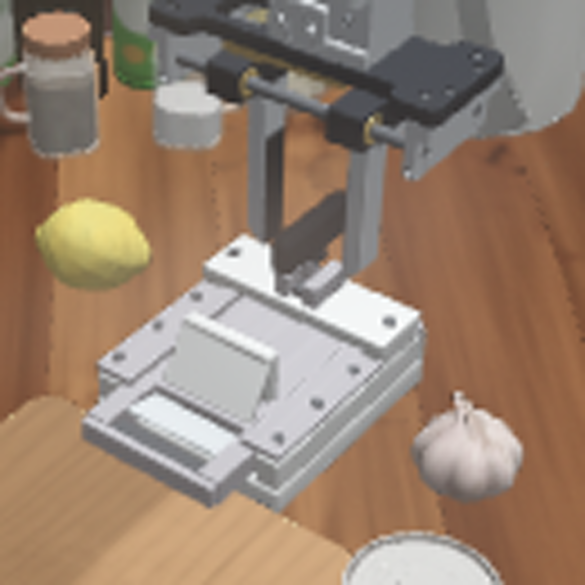

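The fingers are halfway shut on either side of the bar, crop (265,230) and (360,270), so I'll finish closing.

```bash
python3 -m inch '-0.1 -0.1 0.1 0 1; -0.1 -0.1 0.1 0 1; -0.1 -0.1 0.1 0 1; -0.1 -0.1 0.1 0 1; -0.1 -0.1 0.1 0 1; -0.1 -0.1 0.1 0 1; -0.1 -0.1 0.1 0 1; -0.1 -0.1 0.1 0 1; -0.1 -0.1 0.1 0 1; -0.1 -0.1 0.1 0 1'
```

```text
time: 4.6
tool_pos: [0.563, -0.1231, 0.0821]
ee_rot: [3.137, -0.001, -0.177]
wrist_force: [4.3, 0.3, -2.7]
width: 0.0161
```

```bash
python3 -m inch '0 0 0 0 1; 0 0 0 0 1; 0 0 0 0 1; 0 0 -0.3 0 1; 0 0 -0.6 0 1; 0 0 -0.9 0 1; 0 0 -1.2 0 1; 0 0 -1.5 0 1; 0 0 -1.75 0 1; 0 0 -1.75 0 1; 0 0 -1.75 0 1; 0 0 -1.75 0 1'; python3 - <<'E'
from fit import *
for n,(a,b,c,d),f in (("side",(100,230,220,350),4.5),):
    p,_=robot.snapshot(n); cv2.imwrite(f"pics/{n}4.png",cv2.resize(p[a:b,c:d],None,fx=f,fy=f,interpolation=cv2.INTER_CUBIC))
E
```

```text
time: 5.6
tool_pos: [0.5629, -0.123, 0.0978]
ee_rot: [3.138, 0.0, -0.177]
wrist_force: [6.1, -1.4, -8.4]
width: 0.016
```

View pics/side4.png

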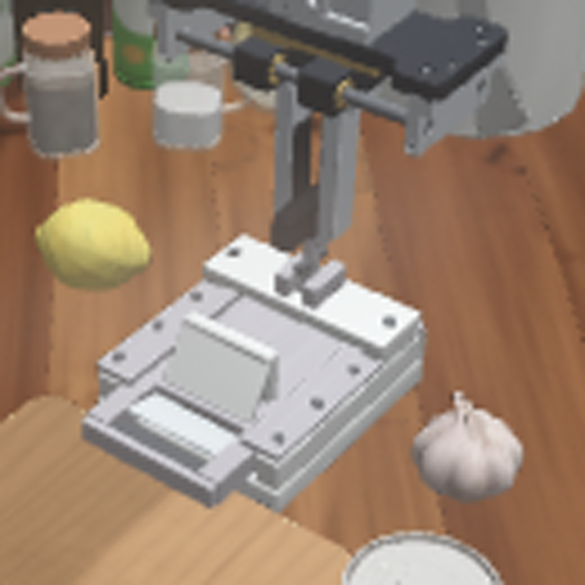

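Bar is up clear of the notch (crop (295,215) and collar (310,285)), with a spring load of 8 N. Turning with 2 mm more lift.

```bash
python3 -m inch '0.05 0 -0.2 0 1; 0.1 0 -0.25 0 1; 0.1 0 -0.25 0.1 1; 0.1 0 -0.25 0.2 1; 0.1 0 -0.25 0.3 1; 0.1 0 -0.25 0.4 1; 0.1 0 -0.25 0.5 1; 0.1 0 -0.25 0.6 1; 0.1 0 -0.25 0.7 1; 0.1 0 -0.25 0.8 1; 0.1 0 -0.25 0.9 1; 0.1 0 -0.25 1 1; 0.1 0 -0.25 1.1 1; 0.1 0 -0.25 1.2 1; 0.1 0 -0.25 1.3 1; 0.1 0 -0.25 1.4 1; 0.1 0 -0.25 1.5 1; 0.1 0 -0.25 1.55 1; 0.1 0 -0.25 1.55 1; 0.1 0 -0.25 1.55 1'; python3 - <<'E'
from fit import *
for n,(a,b,c,d),f in (("side",(100,230,220,350),4.5),):
    p,_=robot.snapshot(n); cv2.imwrite(f"pics/{n}5.png",cv2.resize(p[a:b,c:d],None,fx=f,fy=f,interpolation=cv2.INTER_CUBIC))
E
```

```text
time: 7.32
tool_pos: [0.5637, -0.1241, 0.0985]
ee_rot: [3.141, -0.005, -1.728]
wrist_force: [6.4, -3.1, -9.7]
width: 0.0159
```

View pics/side5.png

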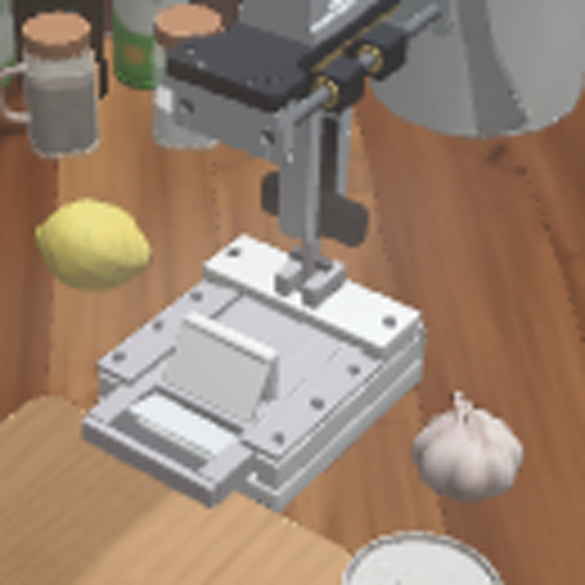

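The bar now stands across the stand, crop (265,190) to (365,220). Lowering onto the collar and letting go.

```bash
python3 -m inch '0 0 0.15 0 1; 0 0 0.3 0 1; 0 0 0.35 0 1; 0 0 0.35 0 1; 0 0 0.35 0 1'; python3 -m inch '0 0 0 0 0.8; 0 0 0 0 0.6; 0 0 0 0 0.4; 0 0 0 0 0.4; 0 0 0 0 0.4; 0 0 0 0 0.4; 0 0 0 0 0.4; 0 0 0 0 0.4; 0 0 0 0 0.4; 0 0 0 0 0.4; 0 0 0 0 0.4; 0 0 0 0 0.4'; python3 - <<'E'
from fit import *
for n,(a,b,c,d),f in (("side",(100,230,220,350),4.5),):
    p,_=robot.snapshot(n); cv2.imwrite(f"pics/{n}6.png",cv2.resize(p[a:b,c:d],None,fx=f,fy=f,interpolation=cv2.INTER_CUBIC))
E
```

```text
time: 7.78
tool_pos: [0.5638, -0.1243, 0.0955]
ee_rot: [3.141, -0.006, -1.728]
wrist_force: [3.1, -1.4, -0.3]
width: 0.0162
time: 8.78
tool_pos: [0.5638, -0.1243, 0.0955]
ee_rot: [3.141, -0.006, -1.728]
wrist_force: [0.4, 0.1, 0.9]
width: 0.0563
```

View pics/side6.png

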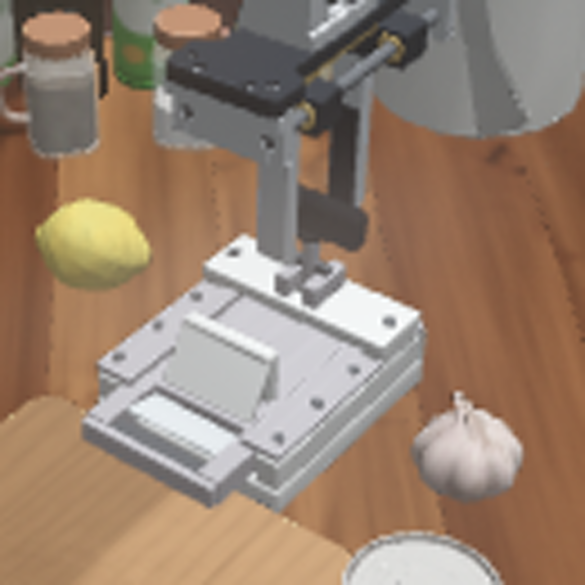

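Released: fingers clear of the bar, handle sits on the collar across the stand. Raise, spin back, and move over the free plate behind the push block.

```bash
python3 -m inch '0 0 -0.5 0 0.4; 0 0 -1.5 0 0.4; 0 0 -3 0 0.4; 0 0 -4.5 0 0.4; 0 0 -6 0 0.5; 0 0 -6.5 -0.1 0.64; -1 0 -6.5 -0.2 0.64; -2 0 -6.5 -0.3 0.64; -3 0 -6.5 -0.4 0.64; -4 0.1 -6.5 -0.5 0.64; -4.6 0.1 -6.5 -0.6 0.64; -4.6 0.1 -6.5 -0.72 0.64; -4.6 0.1 -6.5 -0.84 0.64; -4.6 0.1 -6.5 -0.96 0.64; -4.6 0.1 -6.5 -1.08 0.64; -4.6 0.1 -6.5 -1.2 0.64; -4.6 0.1 -6.5 -1.32 0.64; -4.6 0.1 -6.5 -1.44 0.64; -4.6 0.1 -6.5 -1.55 0.64; -4.6 0.1 -6.5 -1.55 0.64';  python3 - <<'E'
from fit import *
for n,(a,b,c,d),f in (("side",(90,230,210,350),4.2),("top",(130,270,220,360),4.2)):
    p,_=robot.snapshot(n); cv2.imwrite(f"pics/{n}7.png",cv2.resize(p[a:b,c:d],None,fx=f,fy=f,interpolation=cv2.INTER_CUBIC))
E
```

```text
time: 10.5
tool_pos: [0.5704, -0.0784, 0.1615]
ee_rot: [3.136, -0.001, -0.176]
wrist_force: [-0.5, 1.0, 0.4]
width: 0.0337
```

View pics/side7.png

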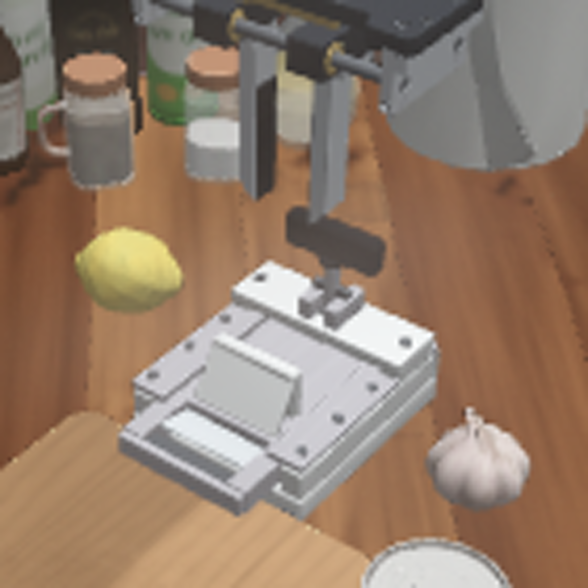

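View pics/top7.png

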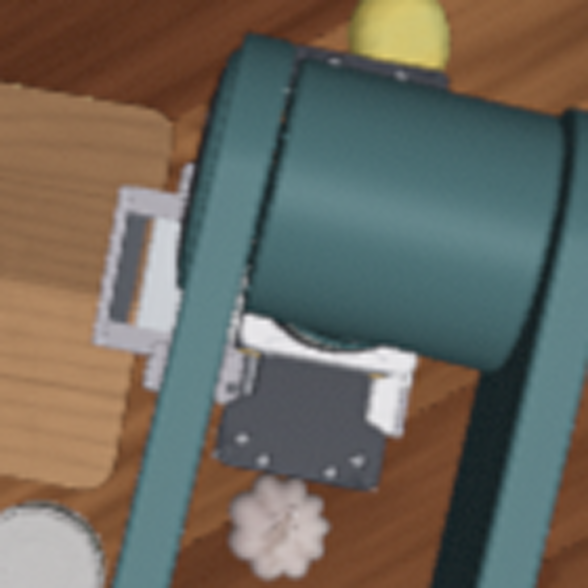

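Handle stays up, bar across at side crop (290,220)–(380,255). I'll lower between bridge and block.

```bash
python3 -m inch '0 0 1 0 0.64; 0 0 3 0 0.64; 0 0 5 0 0.64; 0 0 6.5 0 0.64; 0 0 8 0 0.64; 0 0 9 0 0.64; 0 0 10 0 0.64; 0 0 10.5 0 0.64; 0 0 10.5 0 0.64; 0 0 10.5 0 0.64';  python3 - <<'E'
from fit import *
for n,(a,b,c,d),f in (("side",(90,230,210,350),4.2),):
    p,_=robot.snapshot(n); cv2.imwrite(f"pics/{n}8.png",cv2.resize(p[a:b,c:d],None,fx=f,fy=f,interpolation=cv2.INTER_CUBIC))
E
```

```text
time: 11.43
tool_pos: [0.5706, -0.0791, 0.0564]
ee_rot: [3.136, -0.001, -0.181]
wrist_force: [-0.7, 0.2, 0.1]
width: 0.034
```

View pics/side8.png

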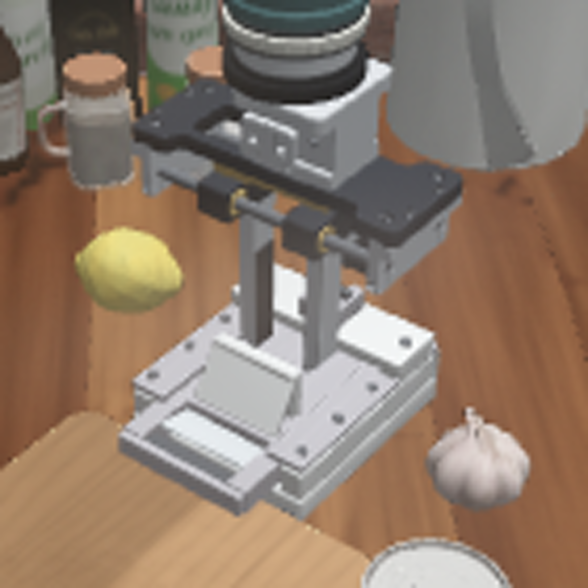

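Fingers sit behind the block at crop (255,340) and (318,365). I'll start pushing.

```bash
python3 -m inch '0 -0.4 0 0 0.64; 0 -0.8 0 0 0.64; 0 -1.2 0 0 0.64; 0 -1.6 0 0 0.64; 0 -2 0 0 0.64; 0 -2.4 0 0 0.64; 0 -2.8 0 0 0.64; 0 -3.2 0 0 0.64; 0 -3.6 0 0 0.64; 0 -4 0 0 0.64; 0 -4.4 0 0 0.64; 0 -4.8 0 0 0.64; 0 -5.2 0 0 0.64; 0 -5.6 0 0 0.64; 0 -6 0 0 0.64; 0 -6 0 0 0.64';  python3 - <<'E'
from fit import *
for n,(a,b,c,d),f in (("side",(90,230,210,350),4.2),):
    p,_=robot.snapshot(n); cv2.imwrite(f"pics/{n}9.png",cv2.resize(p[a:b,c:d],None,fx=f,fy=f,interpolation=cv2.INTER_CUBIC))
E
```

```text
time: 12.82
tool_pos: [0.5817, -0.0187, 0.0562]
ee_rot: [3.137, -0.002, -0.18]
wrist_force: [0.5, -1.4, -0.0]
width: 0.0336
```

View pics/side9.png

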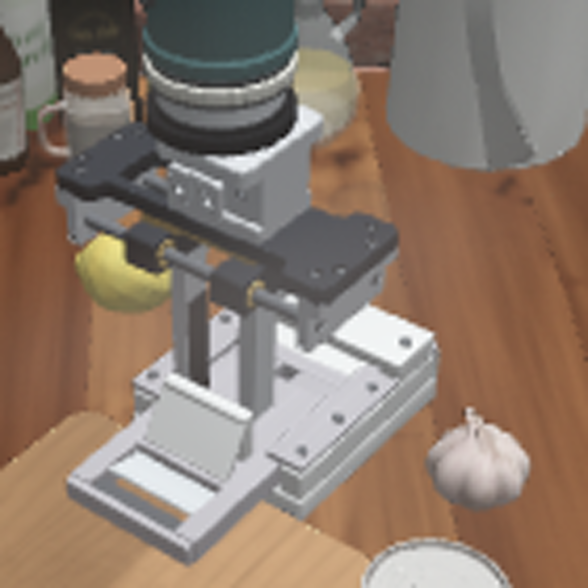

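Cassette is sliding out (hole visible at (290,372)), with low force. Continuing.

```bash
python3 -m inch '0 -0.4 0 0 0.64; 0 -0.8 0 0 0.64; 0 -1.2 0 0 0.64; 0 -1.6 0 0 0.64; 0 -2 0 0 0.64; 0 -2.4 0 0 0.64; 0 -2.8 0 0 0.64; 0 -3.2 0 0 0.64; 0 -3.6 0 0 0.64; 0 -4 0 0 0.64; 0 -4.4 0 0 0.64; 0 -4.8 0 0 0.64; 0 -5.2 0 0 0.64; 0 -5.6 0 0 0.64; 0 -6 0 0 0.64; 0 -6.4 0 0 0.64; 0 -6.8 0 0 0.64; 0 -7.2 0 0 0.64; 0 -7.6 0 0 0.64; 0 -7.6 0 0 0.64';  python3 - <<'E'
from fit import *
for n,(a,b,c,d),f in (("side",(90,290,180,360),3),):
    p,_=robot.snapshot(n); cv2.imwrite(f"pics/{n}10.png",cv2.resize(p[a:b,c:d],None,fx=f,fy=f,interpolation=cv2.INTER_CUBIC))
E
```

```text
time: 14.53
tool_pos: [0.5954, 0.0569, 0.0559]
ee_rot: [3.138, -0.002, -0.179]
wrist_force: [-1.0, 0.6, -0.0]
width: 0.0338
```

View pics/side10.png

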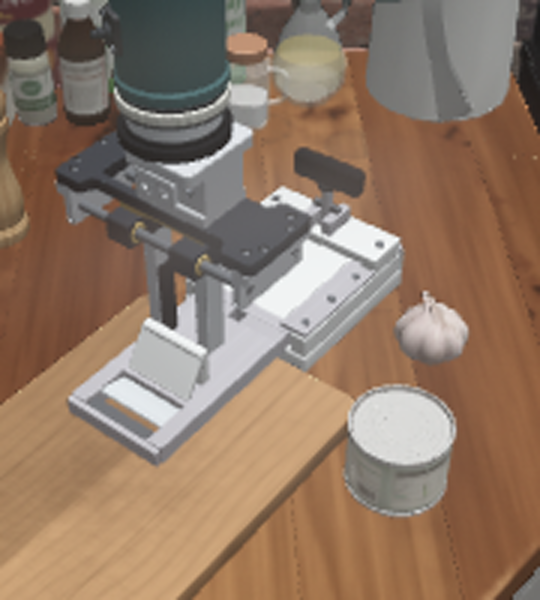

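Still straight, handle still up. Last 4.8 cm.

```bash
python3 -m inch '0 -0.4 0 0 0.64; 0 -0.8 0 0 0.64; 0 -1.2 0 0 0.64; 0 -1.6 0 0 0.64; 0 -2 0 0 0.64; 0 -2.4 0 0 0.64; 0 -2.8 0 0 0.64; 0 -3.2 0 0 0.64; 0 -3.6 0 0 0.64; 0 -4 0 0 0.64; 0 -4.3 0 0 0.64; 0 -4.6 0 0 0.64; 0 -4.8 0 0 0.64; 0 -4.8 0 0 0.64; 0 -4.5 0 0 0.64; 0 -4 0 0 0.64; 0 -4 -1 0 0.64; 0 -4 -4 0 0.64; 0 -4 -8 0 0.64; 0 -4 -12 0 0.64';  python3 -m inch '0 2 -2 0 0.64; 0 5 -3 0 0.64; 0 8 -3 0 0.64; 0 11 -3 0 0.64; 0 14 -3 0 0.64; 0 17 -3 0 0.64; 0 20 -3 0 0.64; 0 20 -3 0 0.64'
python3 - <<'E'
from fit import *
for n,(a,b,c,d),f in (("side",(90,290,160,360),3),("top",(110,290,170,340),3.5)):
    p,D=robot.snapshot(n);np.save(f"pics/{n}11.npy",D); cv2.imwrite(f"pics/{n}11.png",cv2.resize(p[a:b,c:d],None,fx=f,fy=f,interpolation=cv2.INTER_CUBIC))
E
```

```text
time: 16.25
tool_pos: [0.6013, 0.0964, 0.1764]
ee_rot: [3.138, 0.001, -0.179]
wrist_force: [1.3, 0.5, 0.1]
width: 0.0339
time: 16.92
tool_pos: [0.5647, -0.1051, 0.2079]
ee_rot: [3.136, 0.0, -0.186]
wrist_force: [0.3, -0.4, -0.1]
width: 0.0338
```

View pics/side11.png

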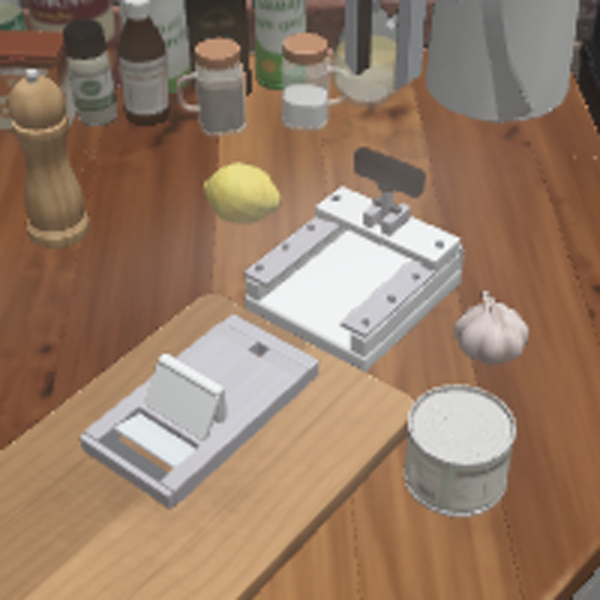

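View pics/top11.png

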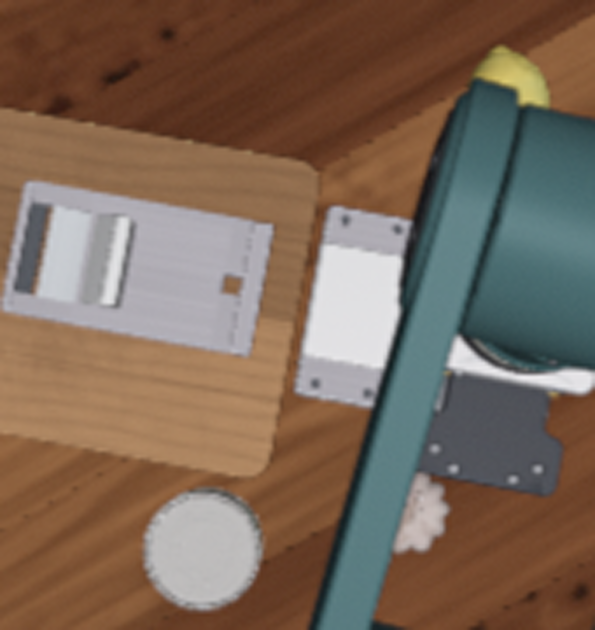

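The cassette lies on the board (top crop corners (25,183), (272,225), (249,355), (2,310)), handle up and turned. Checking numbers.

```bash
python3 - <<'E'
from fit import *
T=lambda u,v:(u/3.5+170-.4,v/3.5+110-.4); S=lambda u,v:(u/3+160-.3,v/3+90-.3)
t=[(25,183),(272,225),(249,355),(2,310)]; s=[(82,438),(235,316),(318,362),(168,503)]
Q=[]
for a,b in zip(t,s):
    q,e=tri(T(*a),S(*b)); print(q,e); Q.append(onz("top",T(*a),.038))
m=np.mean(Q,0); x0,y0,ps=f.x; d=m[:2]-[x0,y0]; c,sn=np.cos(ps),np.sin(ps)
print("cassette in stand",c*d[0]+sn*d[1],-sn*d[0]+c*d[1])
b=np.mean([onz("top",T(318,165),.022),onz("top",T(265,475),.022)],0)[:2]-[x0,y0]
print("board near edge in stand",c*b[0]+sn*b[1],-sn*b[0]+c*b[1])
D=np.load("pics/top11.npy"); 
for p in [(170,230),(220,330),(150,290),(180,320),(245,250)]: print(dep("top",T(*p),D))
q1,_=tri(T(200,550),S(462,428)); print("tin",onz("top",T(203,548),.058))
print("bar",tri((0,0),(0,0))[1]*0, proj("side",W(f.x,(0,-.065,.1235))), S(388,163))
E
```

```text
[0.6605 0.1854 0.0374] 0.0003879235385387183
[0.6323 0.0184 0.0343] 0.0017857275026554472
[0.5463 0.034  0.0343] 0.0014752729072071713
[0.5757 0.2013 0.0306] 0.0010703736464026383
cassette in stand -0.0002362583762894055 0.17114243129207868
board near edge in stand -0.01442723741537841 0.06310186736231323
[0.6291 0.0872 0.038 ]
[0.5622 0.0532 0.0359]
[0.5884 0.0998 0.0412]
[0.5687 0.0799 0.0373]
[0.6157 0.0367 0.0386]
tin [0.4195 0.0618 0.058 ]
bar 0.0 [289.7808 142.6333] (289.03333333333336, 144.03333333333333)
```

```bash
python3 -c "
from bench import robot
print(robot.get_obs()['qvel'].round(3)); print(robot.close_job())"
```

```text
[0.04  0.002 0.    0.007 0.001 0.003]
the job is handed in; nothing more can be done
None
```

I latched the plunger up and slid the cassette out onto the chopping board, then handed the job in at about 17 s. No verdict came back.

**Plunger:** I gripped the T-handle, lifted it about 16.5 mm, turned it about 1.55 rad and lowered it onto its collar. The wrist force was close to zero after I let go. In the last pictures its bar was still raised and turned across the stand.

**Cassette:** I pushed it straight out by the white block with the fingers part open.
- **Along the rails:** its centre is at about 171 mm along the stand's +y (138 mm needed).
- **Sideways:** it is within 1 mm of the stand's centre line, about 14 mm off the board's.
- **Clear of the stand:** its rear edge is about 23 mm past the board's near edge.
- **Flatness:** depth readings put the plate's top at 36–41 mm against 38 mm expected. Triangulating its corners was rougher, at 31–37 mm, so I judged it flat from the pictures and the depth readings.

**Surroundings:** the tin measured within 2 mm of where it started. The lemon and garlic look undisturbed, but I did not measure them again. The arm was well above everything when I handed in, with one joint still settling at 0.04 rad/s.

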